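# Clear the jar and flip the tea caddy open

### The job

Get the tea out at the hot-drinks corner: the white jar stands behind the green-lidded tea caddy, in the way of its lid. With the fingertips, first slide the jar along the counter, to either side, until it is wholly out from behind the caddy, and only then push the green lid up and over past its balance point, so that it stays fully open, leaning back. Nothing is to be picked up or tipped over; leave the orange-lidded caddy shut and everything else where it is.

Things in the scene. Friction and masses are not known exactly. Their poses are not given: they have to be found in the camera images.
- tea_caddy: wooden caddy with its lid green, fixed to the counter: open-topped box 100 mm deep (x) by 150 mm wide (y) by 80 mm tall, walls 6 mm; 120 mm tall with its lid shut. Origin: centre of its underside. Its x axis points from its front (robot side, turned by its yaw) to its hinged back, y along its width, z up
- tea_lid (a joint): angle of the green lid, rad: 0 shut, grows as it opens, 2.0 leaning back on its stop. Solid slab 118 mm deep, 150 mm wide, 40 mm thick, about 0.24 kg (varies). Lightly damped hinge: let go below about 1.2 rad it falls shut, beyond about 1.3 rad it falls back onto its stop. Opening, it sweeps up to 85 mm behind the hinge, over the caddy's width
- tea_lid_lip (a point): middle of the lower front edge of the green lid's lip; shut, it is at caddy frame (-68, 0, 81) mm; it moves with the lid on a circle of radius 118 mm about the hinge. The lid overhangs the box front by 18 mm (lip underside at z = 81 mm, x = -68 to -50 mm); a fingertip leaning forward about 45 degrees gets under it and lifts with 1 to 2 N
- tea_lid_hinge (a point): middle of the green lid's hinge line, at caddy frame (50, 0, 80) mm; the lid turns about the caddy's y. Its axes turn with the lid
- jar: loose white ceramic jar with blue bands and a cork top, 68 mm in diameter, 120 mm tall, about 0.4 kg (varies), standing 14 to 20 mm behind the tea caddy's back wall, within 40 mm of its middle line. Origin: centre of its underside. Pushed low (contact below about 45 mm) it slides upright; pushed high it may tip
- coffee_caddy: wooden caddy with its lid orange, fixed to the counter: open-topped box 100 mm deep (x) by 150 mm wide (y) by 80 mm tall, walls 6 mm; 120 mm tall with its lid shut. Origin: centre of its underside. Its x axis points from its front (robot side, turned by its yaw) to its hinged back, y along its width, z up. To be left shut
- coffee_lid (a joint): angle of the orange lid, rad: 0 shut; built like the green one. To be left shut
- saucer_a: white saucer with a blue ring, 140 mm across, 10 mm tall, on the orange tray (420 x 290 mm, rim 22 mm tall, fixed) at the left, which also carries a black kettle, 235 mm tall, fixed. Origin: centre of its underside
- cup_a: white cup standing upside down on that saucer, 80 mm across, 64 mm tall, handle to its +y. Origin: centre of its lower rim
- spoon_a: steel teaspoon 140 mm long lying along its x on the orange tray. Origin: middle of its underside
- saucer_b: white saucer with a blue ring, 140 mm across, 10 mm tall, at the back of the counter, in the middle. Origin: centre of its underside
- cup_b: white cup upside down on that second saucer, 80 mm across, 64 mm tall. Origin: centre of its lower rim
- spoon_b: steel teaspoon 140 mm long lying along its x on the counter in front of the caddies, some 15 mm tall. Origin: middle of its underside
- milk_jug: blue ceramic milk jug with a handle at its +y, 64 mm across, 80 mm tall, at the right of the counter. Origin: centre of its underside

How it is judged:
On the way, in this order (a step that is already met when the one before it is completed fails the run):
1. the jar stands upright, wholly out from behind the tea caddy, with the lid still shut ((y of jar in the frame of tea_caddy above 0.105 m or y of jar in the frame of tea_caddy below -0.105 m) and angle between jar's own z axis and vertical below 0.1 rad and height (world z) of jar below 0.008 m and linear speed of jar below 0.02 m/s and value of joint tea_lid below 0.1 rad), for 0.2 s.
2. the green lid has gone past its balance point and lies back on its stop (value of joint tea_lid above 1.9 rad), for 0.2 s.
At the end, for the whole second after the job is handed in: the green lid is at rest fully open (over 1.9 of 2.0 rad); the jar stands upright on the counter at rest, its axis more than 105 mm to one side of the tea caddy's middle line (just out from behind it); the orange lid is shut; every other thing is within 30 mm of its place (value of joint tea_lid above 1.9 rad and velocity of joint tea_lid between -0.1 and 0.1 rad/s and (y of jar in the frame of tea_caddy above 0.105 m or y of jar in the frame of tea_caddy below -0.105 m) and angle between jar's own z axis and vertical below 0.1 rad and height (world z) of jar below 0.008 m and linear speed of jar below 0.02 m/s and value of joint coffee_lid below 0.05 rad and distance of each of saucer_a, cup_a, spoon_a, saucer_b, cup_b, spoon_b, milk_jug from where it was at the start of the episode below 0.03 m); the robot touches nothing.
It fails at once if the jar is lifted off the counter (height (world z) of jar above 0.015 m).
It fails at once if the jar is tipped (angle between jar's own z axis and vertical above 0.35 rad).
It fails at once if the green lid is opened while the jar is still behind the caddy (y of jar in the frame of tea_caddy between -0.1 and 0.1 m and value of joint tea_lid above 0.25 rad).
It fails at once if the orange lid is opened (value of joint coffee_lid above 0.15 rad).
It fails at once if a bystander is disturbed (distance of any of saucer_a, cup_a, spoon_a, saucer_b, cup_b, spoon_b, milk_jug from where it was at the start of the episode above 0.03 m).
It also fails if it takes over 67 s, if anything falls off the work surface, if the arm or the gripper's body presses on something with over 40 N, if the wrist force passes 120 N, or if a joint passes its speed limit or range.

### The arm

A 6-joint arm with a two-finger parallel gripper is mounted at the origin on the work surface. World frame = base frame: x ahead of the robot, y to its left, z up, the work surface at z = 0. Lengths are in m, angles in rad, forces in N, time in s.
With the tool pointing down it reaches from about 0.3 to 0.775 m from the base axis. Payload 14.6 kg.
Tool frame: the origin (TCP) lies midway between the tips of the shut fingers; the grasp point (between the pads) lies 19 mm behind it; z points along the fingers, y is the line along which they close (so a half turn about z gives the same grasp; the last joint's range is limited). The gripper opens to 94 mm and grips with 3 to 60 N. Pads are 16 mm wide; open, the fingers measure 119 mm over their backs; the gripper's body (75 mm by 177 mm) begins 78 mm behind the grasp point.
Start: joints at [-1.28, 0.3, 1.521, -0, 1.321, -0.067], TCP at [0.193, -0.515, 0.205] pointing down, gripper open.
Joint ranges: [-3.03, 3.03], [-0.79, 2.21], [0.23, 2.52], [-1.04, 4.18], [0, 3.07], [-2.55, 2.55]. Speed limits (rad/s): [2.22, 2.22, 2.57, 3.14, 3.14, 3.14].

### API

Orientations are given as a rotation vector (axis times angle).
In Python, from rig import get_state, capture, job_done gives the robot as it stands.
- The arm moves only by the tool drive_tool, never from a script. Its argument "commands" is a list of rows, each a list of 3 entries, a list of its own where there are three numbers: the shift along the tool's x, y, z in cm, then the turn about the tool's z in degrees, then the opening, from 0 (shut) to 1 (fully open). A call has exactly 8 rows; each row is the pose to reach, as a shift and turn from the pose commanded when the call began, along the tool's axes at that moment; what a row does not reach only later rows make up. A row lasts 1/8 s, in which the tool goes at most 62.5 mm and 10.7 degrees, less where a joint would pass 70% of its speed; a pose out of reach is approached as far as the arm can. A call with a gripper value outside its range is refused whole. The fingers move at their own pace and stop on an object; the grip force is fixed at half the most. Time passes only in rows, so rows that repeat a pose let the fingers close, or fill a call up. It gives the time, the measured TCP pose, the force, the opening and the grip force at its end, in the units of the state.
- get_state(): the state, without advancing time (a new reading comes with each control period).
- capture(name): name is "scene" or "top" or "wrist"; returns a dict with "pixels" (480x640x3 uint8, red, green, blue), "intrinsics" (3x3 intrinsics, pixels), "distortion" ([k1, k2, p1, p2, k3] as OpenCV has them; the pictures are not rectified), "R" (3x3) and "t" (3): a world point X has camera coordinates R X + t. Camera axes: x right, y down, z forward; pixel columns grow to the right and rows downward; lengths in m; the calibration is good to about 2 mm. A picture is of the moment at which its call begins. There is no depth.
- job_done(): hands the job in; it is judged then, once.
The state is a dict: "t": time; "q": joint angles; "dq": joint speeds; "tau": joint torques, N m; "tcp_pos": TCP position; "orientation": TCP orientation; "wrist_force": force on the tool from outside, world axes, zero at the start; "ft_torque": the same for the moment, N m; "gripper_width": finger opening in m; "grip_force": force on a finger pad.
Only numpy, scipy, OpenCV 4.12 (cv2) and the standard library are available. Lean on these libraries where they do the work, as an engineer would, in place of code of your own. Each camera call takes 0.05 s, during which the arm holds its last target. There are 200 camera calls.

## Working session

There is one attempt and no reset: what is moved stays moved. The work goes in short steps, Python scripts to look and compute and a tool call to move; the robot and the scene stay as the last step left them, time stands still between calls to the robot, and variables do not carry over. Pictures are saved under pics/ and viewed, at most 10 in all, crops included, and the job is handed in when it is done.

Besides the shell and the picture viewer there is one more tool, called after "Emit:" as name(argument=value, ...) on one line, values as JSON. drive_tool: Moves the arm, as the interface text tells. Its arguments: {"type":"object","properties":{"commands":{"type":"array"}},"required":["commands"]}

```bash
mkdir -p pics; cat > h.py <<'E'
import numpy as np, cv2
from rig import get_state, capture, job_done
from scipy.spatial.transform import Rotation as Ro
def cap(n,f=None):
    c=capture(n)
    if f: cv2.imwrite('pics/'+f,c['pixels'][:,:,::-1])
    return c
def ray(c,uv,z):
    K=np.array(c['intrinsics']);D=np.array(c['distortion'],float);R=np.array(c['R']);t=np.array(c['t'])
    p=cv2.undistortPoints(np.array(uv,float).reshape(-1,1,2),K,D).reshape(-1,2)
    d=np.c_[p,np.ones(len(p))]@R; o=-R.T@t
    return o+d*((z-o[2])/d[:,2])[:,None]
def proj(c,X):
    return cv2.projectPoints(np.array(X,float).reshape(-1,1,3),cv2.Rodrigues(np.array(c['R']))[0],np.array(c['t'],float),np.array(c['intrinsics']),np.array(c['distortion'],float))[0].reshape(-1,2)
E
python3 - <<'E'
from h import *
for n in('top','scene'):
    c=cap(n,n+'0.png'); R=np.array(c['R']);print(n,-R.T@np.array(c['t']),R[2])
    np.save(n+'0.npy',c,allow_pickle=True)
s=get_state();print(s)
E
```

```text
top [0.45730417 0.10311104 1.4406413 ] [ 0.1043499  -0.01721408 -0.99439166]
scene [ 1.8048906  -0.17840208  1.14471658] [-0.74132639  0.17800485 -0.64710854]
{'t': 0.1, 'q': array([-1.27958367e+00,  3.00419055e-01,  1.52152940e+00, -2.88459574e-06,
        1.32067700e+00, -6.65884444e-02]), 'dq': array([-0.00146999, -0.0006882 , -0.00082702, -0.0012438 , -0.00112948,
       -0.00112504]), 'tau': array([-5.67161969e-04, -5.32639074e+01, -3.53286195e+01,  7.08807749e-02,
        2.34064437e-02, -5.41888471e-05]), 'tcp_pos': array([ 0.19255353, -0.51494205,  0.20493673]), 'orientation': array([-3.09044281e+00, -5.58857973e-01,  1.86124572e-04]), 'wrist_force': array([-0.0225172 , -0.21366624, -0.50326684]), 'ft_torque': array([ 0.04307804,  0.03360912, -0.03558787]), 'grip_force': 0.0, 'gripper_width': 0.09413240403456466}
```

View pics/top0.png

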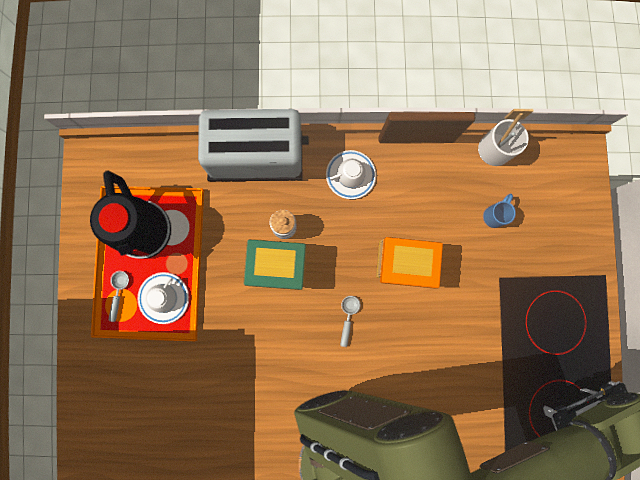

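View pics/scene0.png

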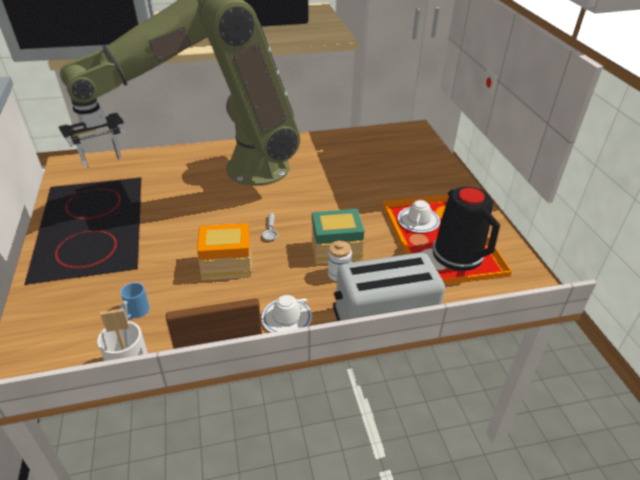

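The top view shows the green lid around (246–303, 240–288), the jar's cork at (282,222), the orange lid at (412,262), and a spoon at (348,320) between the caddies. The toaster is behind the jar at (250,145).

```bash
python3 - <<'E'
from h import *
c=np.load('top0.npy',allow_pickle=True).item(); p=c['pixels']; hsv=cv2.cvtColor(p,cv2.COLOR_RGB2HSV)
m=cv2.inRange(hsv,(65,60,40),(95,255,255)); 
n,l,st,ce=cv2.connectedComponentsWithStats(m); i=1+np.argmax(st[1:,4]); print(st[i])
pts=np.argwhere(l==i)[:,::-1]; r=cv2.minAreaRect(cv2.convexHull(pts.astype(np.int32))); b=cv2.boxPoints(r)
q=ray(c,b,.12); print(b.tolist(),'\n',q.round(4)); print('sides',[np.linalg.norm(q[k]-q[k-1]).round(4) for k in range(4)])
m=cv2.inRange(hsv,(8,60,120),(22,200,255)); m[:205]=0;m[240:]=0;m[:,:262]=0;m[:,300:]=0
m2=cv2.inRange(p,(150,110,60),(255,220,190)); 
cv2.imwrite('pics/crop.png',cv2.resize(p[190:310,220:380,::-1],None,fx=5,fy=5,interpolation=cv2.INTER_CUBIC))
print('cork',ray(c,[282.5,222],.12))
for nme,uv,z in [('saucerb',(351,175),.01),('toaster corners',(201,180),.15),('toast',(301,178),.15),('spoon',(350,305),.01),('spoon end',(345,346),.01),('tray right edge',(196,338),.02),('tray',(207,190),.02),('orange TL',(383,238),.12),('or BL',(379,281),.12)]: print(nme,ray(c,[uv],z).round(3))
E
```

```text
[ 244  240   61   49 1481]
[[243.79808044433594, 284.725830078125], [247.1732635498047, 239.16099548339844], [304.85675048828125, 243.433837890625], [301.4815673828125, 288.9986572265625]] 
 [[0.4861 0.2592 0.12  ]
 [0.6018 0.2501 0.12  ]
 [0.5887 0.1033 0.12  ]
 [0.4732 0.1136 0.12  ]]
sides [np.float64(0.1462), np.float64(0.116), np.float64(0.1474), np.float64(0.116)]
cork [[0.64461508 0.15965065 0.12      ]]
saucerb [[ 0.791 -0.029  0.01 ]]
toaster corners [[0.751 0.364 0.15 ]]
toast [[0.752 0.111 0.15 ]]
spoon [[ 0.429 -0.017  0.01 ]]
spoon end [[ 0.318 -0.001  0.01 ]]
tray right edge [[0.346 0.401 0.02 ]]
tray [[0.752 0.373 0.02 ]]
orange TL [[ 0.6   -0.097  0.12 ]]
or BL [[ 0.49  -0.083  0.12 ]]
```

View pics/crop.png

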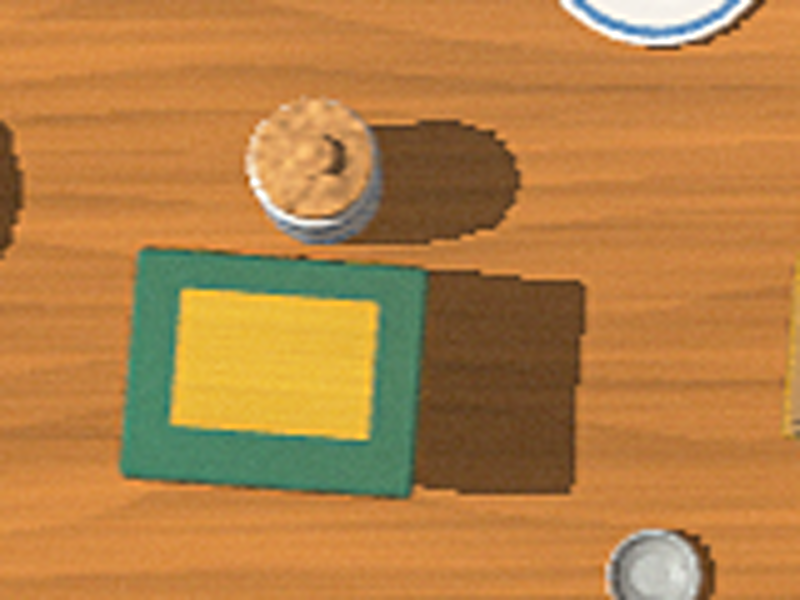

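Emit:
drive_tool(commands=[[[5, -4, 0], 10, 0], [[11, -9, 0], 20, 0], [[17, -13, 0], 25, 0], [[22, -17, 0], 25, 0], [[27, -21, 0], 25, 0], [[32, -25, 0], 25, 0], [[37, -29, 0], 25, 0], [[42, -33, 0], 25, 0]])

```text
t: 1.1
tcp_pos: [0.4532, -0.0869, 0.2055]
orientation: [3.139, -0.123, 0.0]
wrist_force: [1.0, -1.7, 0.0]
gripper_width: 0.0175
grip_force: 0.0
```

```bash
cat > rel.py <<'E'
from h import *
import sys
C0=np.array([.5465,.181]);yaw=-.08
def caddy2w(x,y): 
    return C0+x*np.array([np.cos(yaw),np.sin(yaw)])+y*np.array([-np.sin(yaw),np.cos(yaw)])
def w2c(p): d=np.array(p)[:2]-C0; return np.array([d@[np.cos(yaw),np.sin(yaw)],d@[-np.sin(yaw),np.cos(yaw)]])
def rel(x,y,z):
    s=get_state();R=Ro.from_rotvec(s['orientation']).as_matrix()
    print('t',s['t'],'tcp',s['tcp_pos'].round(4),'caddyxy',w2c(s['tcp_pos']).round(4),'w',s['gripper_width'],'F',s['wrist_force'].round(1))
    a=np.degrees(np.arctan2(R[1,0],R[0,0])); print('yaw',a.round(2),'turn',(a-np.degrees(yaw)).round(1))
    print('shift cm',(R.T@(np.r_[caddy2w(x,y),z]-s['tcp_pos'])*100).round(2))
if __name__=='__main__': rel(*map(float,sys.argv[1:4]))
E
python3 rel.py .1 .052 .205
```

```text
t 1.1 tcp [ 0.4532 -0.0869  0.2055] caddyxy [-0.0716 -0.2745] w 0.01748108987980083 F [ 1.  -1.7  0. ]
yaw -4.5 turn 0.1
shift cm [ 17.2  -32.62   0.05]
```

Emit:
drive_tool(commands=[[[3, -5, 0], 0, 0], [[6, -10, 0], 0, 0], [[9, -15, 0], 0, 0], [[12, -20, 0], 0, 0], [[14.5, -25, 0], 0, 0], [[16.5, -30, 0], 0, 0], [[16.5, -30, 0], 0, 0], [[16.5, -30, 0], 0, 0]])

```text
t: 2.1
tcp_pos: [0.6404, 0.1969, 0.2049]
orientation: [3.139, -0.123, -0.001]
wrist_force: [0.7, -0.6, 0.1]
gripper_width: 0.0005
grip_force: 0.0
```

```bash
python3 rel.py .1 .052 .038; python3 -c "
from h import *
cap('wrist','w1.png'); cap('top','t1.png')"
```

```text
t 2.1 tcp [0.6404 0.1969 0.2049] caddyxy [0.0923 0.0234] w 0.0005007079972341264 F [ 0.7 -0.6  0.1]
yaw -4.49 turn 0.1
shift cm [ 0.79 -2.87 16.69]
```

View pics/w1.png

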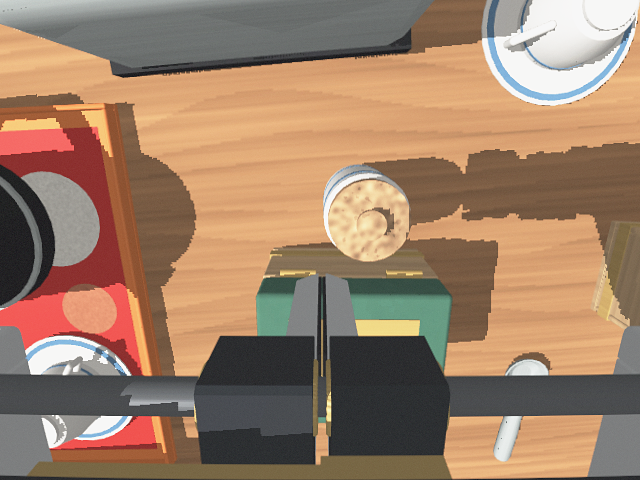

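The wrist view shows the cork top at (369,219) and the lid's back edge at row ~280, with hinges at (297,273) and (404,271).

```bash
python3 -c "
from rel import *
c=cap('wrist')
for uv,z in [((369,219),.118),((258,294),.12),((451,294),.12),((297,273),.08),((404,271),.08)]:
  p=ray(c,[uv],z)[0];print(uv,p.round(4),w2c(p).round(4))
print(proj(c,[0.6404,.1969,.2049]))"
```

```text
(369, 219) [0.6553 0.1601 0.118 ] [ 0.1102 -0.0122]
(258, 294) [0.6046 0.2465 0.12  ] [0.0526 0.0699]
(451, 294) [0.5928 0.1011 0.12  ] [ 0.0526 -0.076 ]
(297, 273) [0.6042 0.2194 0.08  ] [0.0544 0.0429]
(404, 271) [0.5987 0.1283 0.08  ] [ 0.0562 -0.0484]
[[318.74793957 290.08959892]]
```

Emit:
drive_tool(commands=[[[1.3, -3.2, 0], 0, 0], [[1.3, -3.2, 0], 0, 0], [[1.3, -3.2, 4], 0, 0], [[1.3, -3.2, 8], 0, 0], [[1.3, -3.2, 12], 0, 0], [[1.3, -3.2, 12], 0, 0], [[1.3, -3.2, 12], 0, 0], [[1.3, -3.2, 12], 0, 0]])

```text
t: 3.25
tcp_pos: [0.6569, 0.2282, 0.0878]
orientation: [-3.138, 0.124, -0.005]
wrist_force: [-0.6, -0.2, -0.1]
gripper_width: 0.0007
grip_force: 0.0
```

```bash
python3 rel.py .105 .055 .038; python3 -c "
from h import *
cap('wrist','w2.png')"
```

```text
t 3.25 tcp [0.6569 0.2282 0.0878] caddyxy [0.1063 0.0559] w 0.0007439194111775289 F [-0.6 -0.2 -0.1]
yaw -4.51 turn 0.1
shift cm [-0.15  0.09  4.98]
```

View pics/w2.png

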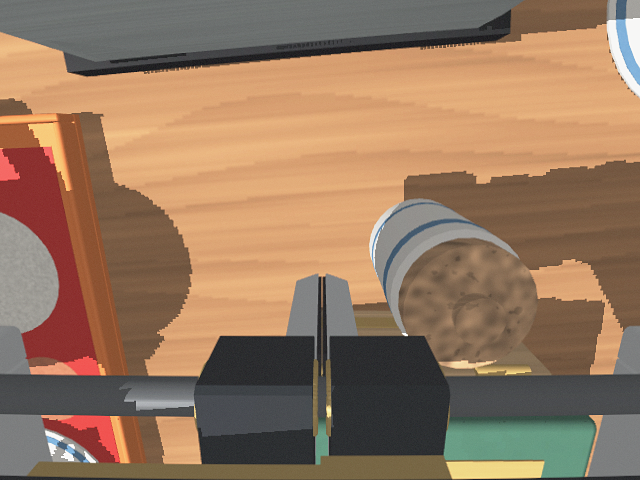

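The fingertips at (320,285) are left of the jar, whose cork is centred at about (468,300); the fingers have a clear gap to it.

```bash
python3 -c "
from rel import *
c=cap('wrist')
p=ray(c,[(468,301)],.119)[0];print(p,w2c(p))"
```

```text
[0.66038444 0.16451494 0.119     ] [ 0.11483761 -0.0073313 ]
```

Emit:
drive_tool(commands=[[[0, 0, 2.5], 0, 0], [[0, 0, 5], 0, 0], [[0, 0, 5], 0, 0], [[0, 0, 5], 0, 0], [[0, 0, 5], 0, 0], [[0, 0, 5], 0, 0], [[0, 0, 5], 0, 0], [[0, 0, 5], 0, 0]])

```text
t: 4.35
tcp_pos: [0.6561, 0.2282, 0.0355]
orientation: [-3.139, 0.123, -0.0]
wrist_force: [-0.0, -0.0, -0.4]
gripper_width: 0.0006
grip_force: 0.0
```

Emit:
drive_tool(commands=[[[0, 1, 0], 0, 0], [[0, 2, 0], 0, 0], [[0, 2.8, 0], 0, 0], [[0, 3.6, 0], 0, 0], [[0, 4.4, 0], 0, 0], [[0, 5.2, 0], 0, 0], [[0, 6, 0], 0, 0], [[0, 6, 0], 0, 0]])

```text
t: 5.35
tcp_pos: [0.6512, 0.1675, 0.0353]
orientation: [3.139, -0.124, -0.001]
wrist_force: [1.2, 1.3, 0.1]
gripper_width: 0.0004
grip_force: 0.4
```

```bash
python3 rel.py .106 -.0785 .036; python3 -c "
from h import *
c=cap('wrist');d=cap('top');s=cap('scene')
cv2.imwrite('pics/w3.png',np.hstack([cv2.resize(c['pixels'],(400,300)),cv2.resize(s['pixels'][160:360,230:500],(400,300))])[:,:,::-1])"
```

```text
t 5.35 tcp [0.6512 0.1675 0.0353] caddyxy [ 0.1055 -0.0051] w 0.000427115502935128 F [1.2 1.3 0.1]
yaw -4.54 turn 0.0
shift cm [ 0.04  7.34 -0.07]
```

View pics/w3.png

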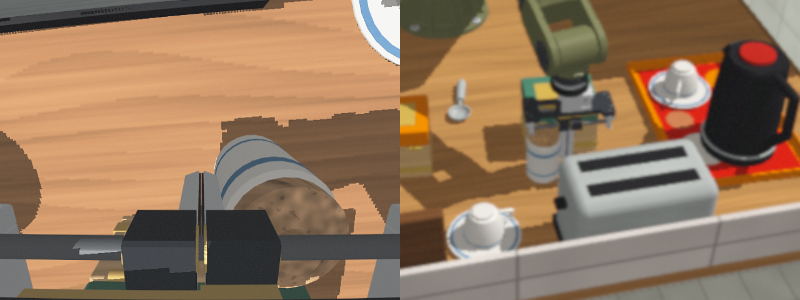

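The jar is upright and in contact with the fingertips (left panel, 210–350, 135–290), so I continue.

Emit:
drive_tool(commands=[[[0, 1, 0], 0, 0], [[0, 2, 0], 0, 0], [[0, 3, 0], 0, 0], [[0, 4, 0], 0, 0], [[0, 5, 0], 0, 0], [[0, 6, 0], 0, 0], [[0, 7, 0], 0, 0], [[0, 7.8, 0], 0, 0]])

```text
t: 6.5
tcp_pos: [0.6452, 0.0899, 0.0355]
orientation: [3.139, -0.124, -0.0]
wrist_force: [0.1, 2.9, 0.8]
gripper_width: 0.0005
grip_force: 1.6
```

Emit:
drive_tool(commands=[[[0, 0, 0], 0, 0], [[0, -1, 0], 0, 0], [[0, -2, 0], 0, 0], [[0, -2, -4], 0, 0], [[0, -2, -9], 0, 0], [[0, -2, -14], 0, 0], [[0, -2, -17], 0, 0], [[0, -2, -17], 0, 0]])

```text
t: 7.5
tcp_pos: [0.6476, 0.1115, 0.2079]
orientation: [-3.139, 0.122, -0.007]
wrist_force: [0.4, 0.6, 0.2]
gripper_width: 0.0004
grip_force: 0.0
```

```bash
python3 rel.py -.11 0 .205; python3 -c "
from h import *
c=cap('wrist');d=cap('top')
np.save('top1.npy',d,allow_pickle=True)
cv2.imwrite('pics/w4.png',np.hstack([cv2.resize(c['pixels'],(400,300)),cv2.resize(d['pixels'][160:310,200:400],(400,300),interpolation=2)])[:,:,::-1])"
```

```text
t 7.5 tcp [0.6476 0.1115 0.2079] caddyxy [ 0.1063 -0.0612] w 0.0004409668346365574 F [0.4 0.6 0.2]
yaw -4.45 turn 0.1
shift cm [-21.62  -6.17   0.2 ]
```

View pics/w4.png

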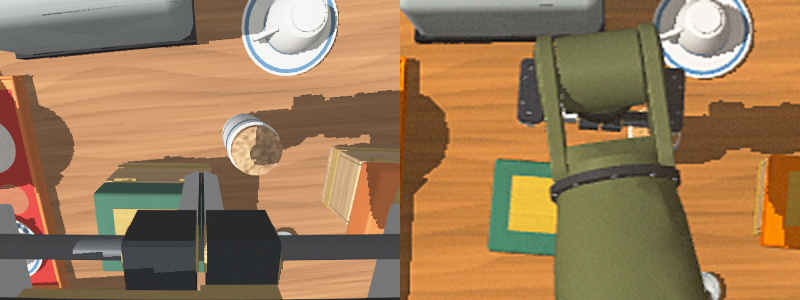

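The jar stands upright at about (410,240) in full wrist pixels, to the right of the caddy; the lid's back-left corner is at about (165,294).

```bash
python3 -c "
from rel import *
c=cap('wrist')
for uv in [(410,241),(165,294)]:
  p=ray(c,[uv],.119)[0];print(p.round(4),w2c(p).round(4))"
```

```text
[0.6432 0.0463 0.119 ] [ 0.1072 -0.1266]
[0.6159 0.2315 0.119 ] [0.0651 0.0559]
```

Emit:
drive_tool(commands=[[[-5, -1.5, 0], 0, 0], [[-10, -3, 0], 0, 0], [[-15, -5, 0], 0, 0], [[-20, -6, 0], 0, 0], [[-21.6, -6.2, 0], 0, 0], [[-21.6, -6.2, 0], 0, 0], [[-21.6, -6.2, 5], 0, 0], [[-21.6, -6.2, 9], 0, 0]])

```text
t: 8.65
tcp_pos: [0.4372, 0.1887, 0.1134]
orientation: [3.139, -0.125, -0.001]
wrist_force: [0.7, -0.2, -0.5]
gripper_width: 0.0004
grip_force: 0.0
```

```bash
python3 rel.py -.095 0 .072; python3 -c "
from h import *
c=cap('wrist');d=cap('scene')
cv2.imwrite('pics/w5.png',np.hstack([cv2.resize(c['pixels'],(400,300)),cv2.resize(d['pixels'][160:360,230:500],(400,300),interpolation=2)])[:,:,::-1])"
```

```text
t 8.65 tcp [0.4372 0.1887 0.1134] caddyxy [-0.1095 -0.001 ] w 0.00037349352473978073 F [ 0.7 -0.2 -0.5]
yaw -4.56 turn 0.0
shift cm [ 1.45 -0.11  4.14]
```

View pics/w5.png

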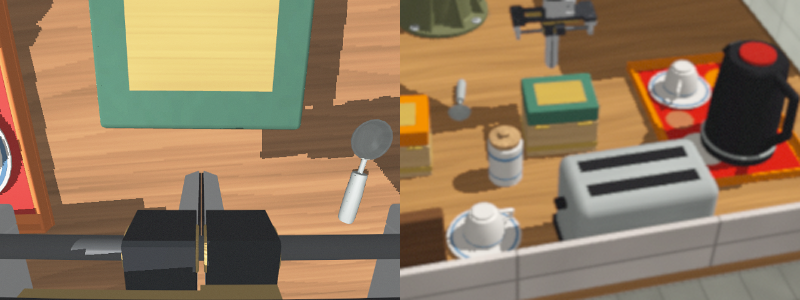

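The wrist view shows the lid's front edge at row ~127, square and centred ahead of the fingertips (200,175). The scene view shows the jar upright beside the caddy and clear of it.

Emit:
drive_tool(commands=[[[0, 0, 2], 0, 0], [[0, 0, 3.8], 0, 0], [[0.8, 0, 3.8], 0, 0], [[1.6, 0, 3.8], 0, 0], [[2.2, 0, 3.8], 0, 0], [[2.7, 0, 3.8], 0, 0], [[2.7, 0, 3.8], 0, 0], [[2.7, 0, 3.8], 0, 0]])

```text
t: 9.75
tcp_pos: [0.4631, 0.1872, 0.0775]
orientation: [3.139, -0.123, -0.0]
wrist_force: [-0.0, -0.2, 0.5]
gripper_width: -0.0
grip_force: 0.0
```

Emit:
drive_tool(commands=[[[0.2, 0, 0], 0, 0], [[0.4, 0, 0], 0, 0], [[0.6, 0, 0], 0, 0], [[0.7, 0, 0], 0, 0], [[0.7, 0, 0], 0, 0], [[0.7, 0, 0], 0, 0], [[0.7, 0, 0], 0, 0], [[0.7, 0, 0], 0, 0]])

```text
t: 10.75
tcp_pos: [0.4702, 0.1866, 0.0775]
orientation: [-3.139, 0.123, 0.0]
wrist_force: [0.0, -0.0, -0.3]
gripper_width: 0.0006
grip_force: 0.0
```

Emit:
drive_tool(commands=[[[0.1, 0, 0], 0, 0], [[0.2, 0, 0], 0, 0], [[0.3, 0, 0], 0, 0], [[0.4, 0, 0], 0, 0], [[0.5, 0, 0], 0, 0], [[0.5, 0, 0], 0, 0], [[0.5, 0, 0], 0, 0], [[0.5, 0, 0], 0, 0]])

```text
t: 11.75
tcp_pos: [0.4718, 0.1865, 0.0774]
orientation: [3.138, -0.123, -0.013]
wrist_force: [-31.3, 1.2, 20.7]
gripper_width: 0.0005
grip_force: 15.7
```

Emit:
drive_tool(commands=[[[-0.8, 0, 0], 0, 0], [[-0.8, 0, 1], 0, 0], [[-0.8, 0, 1.8], 0, 0], [[-0.8, 0, 1.8], 0, 0], [[-0.5, 0, 1.8], 0, 0], [[-0.3, 0, 1.8], 0, 0], [[-0.2, 0, 1.8], 0, 0], [[-0.2, 0, 1.8], 0, 0]])

```text
t: 12.75
tcp_pos: [0.4718, 0.1865, 0.0596]
orientation: [3.139, -0.123, -0.006]
wrist_force: [-16.1, -0.1, 9.9]
gripper_width: 0.0006
grip_force: 8.2
```

Emit:
drive_tool(commands=[[[0, 0, -0.5], 0, 0], [[0.05, 0, -1], 0, 0], [[0.1, 0, -1.5], 0, 0], [[0.2, 0, -2], 0, 0], [[0.3, 0, -2.5], 0, 0], [[0.4, 0, -3], 0, 0], [[0.55, 0, -3.5], 0, 0], [[0.55, 0, -3.5], 0, 0]])

```text
t: 13.75
tcp_pos: [0.4779, 0.186, 0.0945]
orientation: [3.139, -0.123, -0.004]
wrist_force: [-8.2, 0.7, 0.8]
gripper_width: 0.0006
grip_force: 4.1
```

```bash
python3 -c "
from h import *
c=cap('wrist');d=cap('scene')
cv2.imwrite('pics/w6.png',np.hstack([cv2.resize(c['pixels'],(400,300)),cv2.resize(d['pixels'][160:360,230:500],(400,300),interpolation=2)])[:,:,::-1])"
```

```text
(no output)
```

View pics/w6.png

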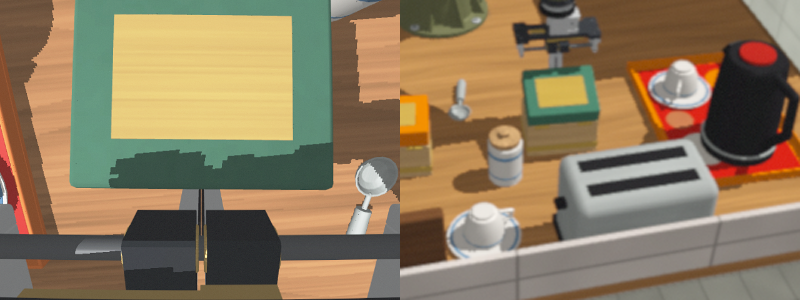

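The lid has lifted to about 0.3 rad: in the wrist view its front edge now reaches (200,188), and it tilts in the scene view. I continue along the arc.

Emit:
drive_tool(commands=[[[0.35, 0, -0.9], 0, 0], [[0.75, 0, -1.75], 0, 0], [[1.2, 0, -2.6], 0, 0], [[1.75, 0, -3.4], 0, 0], [[2.35, 0, -4.1], 0, 0], [[3.0, 0, -4.8], 0, 0], [[3.7, 0, -5.4], 0, 0], [[3.7, 0, -5.4], 0, 0]])

```text
t: 14.85
tcp_pos: [0.5161, 0.183, 0.1489]
orientation: [-3.139, 0.124, -0.002]
wrist_force: [-1.4, 1.0, 1.1]
gripper_width: 0.0005
grip_force: 0.8
```

Emit:
drive_tool(commands=[[[0.9, 0, -0.6], 0, 0], [[1.8, 0, -1.1], 0, 0], [[2.7, 0, -1.6], 0, 0], [[3.6, 0, -1.9], 0, 0], [[4.5, 0, -2.2], 0, 0], [[5.4, 0, -2.4], 0, 0], [[6.3, 0, -2.5], 0, 0], [[7, 0, -2.5], 0, 0]])

```text
t: 15.85
tcp_pos: [0.586, 0.1775, 0.1734]
orientation: [3.139, -0.123, -0.0]
wrist_force: [-0.3, -0.3, -0.4]
gripper_width: 0.0006
grip_force: 0.0
```

Emit:
drive_tool(commands=[[[0, 0, 0], 0, 0], [[-3, 0, 0], 0, 0], [[-8, 0, -1], 0, 0], [[-13, 0, -2], 0, 0], [[-15, 0, -2], 0, 0], [[-15, 0, -2], 0, 0], [[-15, 0, -2], 0, 0], [[-15, 0, -2], 0, 0]])

```text
t: 16.85
tcp_pos: [0.4364, 0.1892, 0.1931]
orientation: [3.139, -0.124, -0.001]
wrist_force: [-0.4, -0.2, 0.3]
gripper_width: 0.0007
grip_force: 0.0
```

```bash
python3 -c "
from h import *
c=cap('wrist');d=cap('scene')
cv2.imwrite('pics/w7.png',np.hstack([cv2.resize(c['pixels'],(400,300)),cv2.resize(d['pixels'][160:360,230:500],(400,300),interpolation=2)])[:,:,::-1])"
```

```text
(no output)
```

View pics/w7.png

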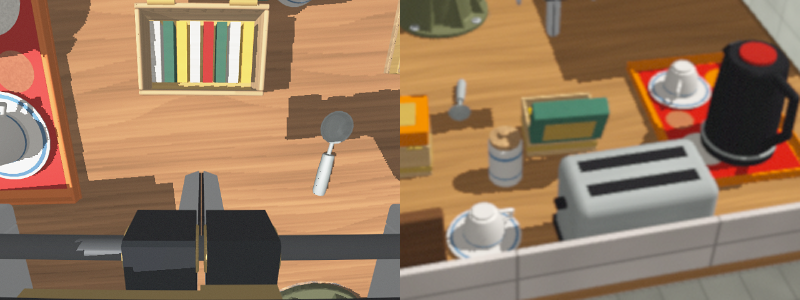

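The lid is open and leaning back: the tea bags show at (200,50) and the lid face at (570,122). The jar stands upright at (505,155), the rest is in place and the arm is clear.

Emit:
drive_tool(commands=[[[0, 0, 0], 0, 0], [[0, 0, 0], 0, 0], [[0, 0, 0], 0, 0], [[0, 0, 0], 0, 0], [[0, 0, 0], 0, 0], [[0, 0, 0], 0, 0], [[0, 0, 0], 0, 0], [[0, 0, 0], 0, 0]])

```text
t: 17.95
tcp_pos: [0.4359, 0.1893, 0.1934]
orientation: [3.139, -0.123, -0.0]
wrist_force: [-0.2, -0.1, 0.1]
gripper_width: 0.0004
grip_force: 0.0
```

```bash
python3 -c "
from rig import job_done
print(job_done())"
```

```text
the job is handed in; nothing more can be done
None
```

I slid the jar about 12 cm to the right of the tea caddy's middle line and opened the green lid until it leaned back on its own; the last pictures show both in place and nothing else visibly moved. The job is handed in at about 18 s, with no verdict returned.

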